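# Set the recipe stand's leg to its mark and lock the cam lever

## Task

The leg of the recipe-clip stand is drawn out too far: take hold of the blue head of the leg and push the leg down until the lower edge of its orange band is level with the top of the black collar, while the red cam lever is still open. Without letting go, keep the leg at that length and turn it clockwise (seen from above) so that the red lever runs against the steel post and is pushed fully closed against the collar. Finish still holding the leg at its mark, with the lever closed, and do not disturb the things standing around.

Things in the scene. Friction and masses are not known exactly. Their poses are not given: they have to be found in the camera images.
- stand: Fixed, heavy round base plate of the stand, dark steel, 156 mm across and 12 mm thick, origin at the centre of its underside on the worktop; it cannot be moved. The stand's vertical column stands on its centre: an aluminium tube 24 mm across, with a black collar 36 mm across from 36 to 70 mm height.
- post_top (a point): Top centre of the upright steel stop post fixed on the base plate: 12 mm across, 80 mm above the worktop, 46 mm from the column's axis.
- collar_top (a point): Centre of the top face of the black collar, 70 mm above the worktop, on the column's vertical axis; the leg slides vertically through it.
- leg: Sliding leg: aluminium rod 14 mm across with a flat blue head, 40 mm (its x) by 14 mm (its y) by 50 mm high; grip it across the 14 mm from above. Origin: centre of the head, on the column axis; z up. Slides with 4 N friction, stays where left; travel 95 mm, head centre 60 mm above the collar top when fully in. It is keyed in the column: turning the head turns column and lever (0.06 N m).
- leg_mark (a point): Lower edge of the orange band (8 mm high, flush round the rod), on the leg's axis. It moves with the leg and starts 20 to 70 mm above the collar top. Where the band sits on the leg differs from run to run. The band does not stop the leg: it passes into the collar if the leg is pushed too far.
- column (a joint): Turn of the column with leg, collar and lever about the vertical axis, rad; grows clockwise seen from above; starts between 0 and 0.4, range -0.1 to 1.8. The open lever meets the post at about 0.6 to 0.75; the lever reads 0 when the column reads about 1.43.
- cam_lever (a joint): Red cam lever, 53 mm long, 5 thick, 18 high, centred 53 mm above the worktop, on a vertical pin 24 mm from the column axis. 0: closed, lying along the collar; grows as it swings out to 1.35 rad; starts 1.0 to 1.3. Stays where left (0.05 N m); yields 0.12 rad past 0 before its stop. Turning the column clockwise carries it against the post, which swings it closed.
- lever_tip (a point): Free end of the red cam lever.
- sugar_canister: Bystander, leave alone: square purple canister with wooden lid, 74x74x120 mm, origin at the centre of its underside.
- espresso_cup: Bystander, leave alone: white cup with handle, 62x88x50 mm, origin at the centre of its underside.
- tea_light: Bystander, leave alone: tea light in a tin cup, 38 mm across, 15 mm high, origin at the centre of its underside.
- tomato_tin: Bystander, leave alone: food tin, 57 mm across, 72 mm high, origin at the centre of its underside.
- kitchen_timer: Bystander, leave alone: red and white wind-up timer, 68x69x70 mm, origin at the centre of its underside.
- spice_0: Bystander, leave alone: spice jar with dark cap, 44 mm across, 96 mm high, origin at the centre of its underside.
- match_box: Bystander, leave alone: match box lying flat, 36x53x15 mm, origin at the centre of its underside.

How it is judged (in metres and radians):
On the way:
1. leg held at its mark while the lever is still open (z of leg_mark in the frame of collar_top between -0.006 and 0.006 m and contact force between the fingers and leg above 1 N and value of joint cam_lever above 0.75 rad), for 0.2 s.
At the end, for the whole second after the job is handed in: The fingers hold the leg (more than 1.5 N), the lower edge of the orange band is within 6 mm of the collar top, the cam lever is closed (joint below 0.12 rad), and the column has been turned clockwise past 1.2 rad, through the last second (z of leg_mark in the frame of collar_top between -0.006 and 0.006 m and contact force between the fingers and leg above 1.5 N and value of joint cam_lever below 0.12 rad and value of joint column above 1.2 rad); the arm keeps its last pose, push and grip.
It fails at once if the lever is moved towards closed while the band is more than 10 mm off the collar top (value of joint cam_lever below 0.75 rad and (z of leg_mark in the frame of collar_top above 0.01 m or z of leg_mark in the frame of collar_top below -0.01 m)).
It fails at once if the lever is moved towards closed while the leg is not held (value of joint cam_lever below 0.75 rad and contact force between the fingers and leg below 0.3 N).
It fails at once if a bystander is moved more than 30 mm (distance of any of sugar_canister, espresso_cup, tea_light, tomato_tin, kitchen_timer, spice_0, match_box from where it was at the start of the episode above 0.03 m).
It also fails if it takes over 40 s, if anything falls off the work surface, if the arm or the gripper's body presses on something with over 40 N, if the wrist force passes 120 N, or if a joint passes its speed limit or range.

## Robot

A 6-joint arm with a two-finger parallel gripper is mounted at the origin on a cart in front of the work surface, level with it; the furniture and walls round the work are solid. World frame = base frame: x ahead of the robot, y to its left, z up, the work surface at z = 0. Lengths are in mm, angles in rad, forces in N, time in s.
With the tool pointing down it reaches from about 275 to 1000 mm from the base axis. Payload 8.4 kg.
Tool frame: the origin (TCP) lies at the very end of the fingers, on their centre line; the grasp point (between the pads) lies 19 mm behind it; z points along the fingers, y is the line along which they close (so a half turn about z gives the same grasp; the last joint's range is limited). The gripper opens to 85 mm and grips with 20 to 120 N. Pads are 22 mm wide; open, the fingers measure 114 mm over their backs; the gripper's body (76 mm by 85 mm) begins 54 mm behind the grasp point. The pads swing forward as they close: fully open they stand 13 mm farther back than shut.
Start: joints at [1.342, 0.353, 1.633, -0, 1.155, -0.002], TCP at [140.536, 608.997, 231.281] pointing down, gripper open.
Joint ranges: [-2.63, 2.63], [-0.92, 2.1], [0.06, 2.66], [-1.3, 4.44], [0, 2.69], [-3.02, 3.02]. Speed limits (rad/s): [2.22, 2.22, 2.79, 3.14, 3.14, 3.14].

## Interface

Orientations are given as [roll, pitch, yaw] about the fixed x, y, z axes, in that order (R = Rz(yaw) Ry(pitch) Rx(roll)).
In Python, from rig import r, vision gives the robot as it stands. The module is installed in compiled form; this text tells all that it offers.
- The arm moves only by the tool play_rows, never from a script. Its argument "steps" is a list of rows, each an object with "delta_pos": the shift along the tool's x, y, z in cm, a list of three; "yaw": the turn about the tool's z in rad; "jaw": the opening in per cent of the stroke, from 0 (shut) to 100 (fully open). A call has exactly 8 rows; each row is the pose to reach, as a shift and turn from the pose commanded when the call began, along the tool's axes at that moment; what a row does not reach only later rows make up. A row lasts 1/10 s, in which the tool goes at most 50 mm and 8.59 degrees, less where a joint would pass 70% of its speed; a pose out of reach is approached as far as the arm can. A call with a gripper value outside its range is refused whole. The fingers move at their own pace and stop on an object; "grip_force" is the grip in N (left out, the last holds). Time passes only in rows, so rows that repeat a pose let the fingers close, or fill a call up. It gives the time, the measured TCP pose, the force, the opening and the grip force at its end, in the units of the state.
- r.sense(): the state, without advancing time (a new reading comes with each control period).
- vision.grab_frame(name): name is "side" or "top"; returns (picture, depth): 400x640x3 uint8, red, green, blue; 400x640 float32, mm along the optical axis (not along the pixel's ray), 0 where there is no reading.
- vision.calibration(name): a dict with "mtx" (3x3 intrinsics, pixels), "extrinsics" (4x4, takes a point from camera to world coordinates). Camera axes: x right, y down, z forward; pixel columns grow to the right and rows downward; lengths in mm; the calibration is good to about 2 mm. A picture is of the moment at which its call begins. calibration takes no time and is no camera call.
- r.sign_off(): hands the job in; it is judged then, once.
Trained networks look in the newest picture that a camera, given by its name, has taken for a name from the list of things; names that differ only in an ending like _2 or _b are one class to them, and where a whole thing is asked for, a point or a joint stands for the part that bears it (a point fixed in the world has none). Each returns a list of dicts, best first, with "conf" (0 to 1); they miss things now and then, are a little off and sometimes report something else, mostly with a low value. They report only what shows in the picture. A call takes as long as a camera call.
- vision.cut_out(camera, thing): "region" (400x640 bool, what is visible of it) and "uv" ([column, row] in pixels, amid what is visible of it).
- vision.landmark_of(camera, thing): "uv" ([column, row] in pixels: a listed point, or the origin of a listed thing).
The state is a dict: "clock": time; "qpos": joint angles; "qvel": joint speeds; "joint_efforts": joint torques, N m; "eef_pos": TCP position; "tcp_rot": TCP orientation; "contact_force": force on the tool from outside, world axes, zero at the start; "wrist_torque": the same for the moment, N m; "opening": opening from 0.0 (shut) to 1.0 (fully open); "grasp_force": force on a finger pad.
Only numpy, scipy, OpenCV 4.12 (cv2) and the standard library are available. Lean on these libraries where they do the work, as an engineer would, in place of code of your own. Each camera call takes 0.05 s, during which the arm holds its last target. There are 200 camera calls.

## Working session

There is one attempt and no reset: what is moved stays moved. The work goes in short steps, Python scripts to look and compute and a tool call to move; the robot and the scene stay as the last step left them, time stands still between calls to the robot, and variables do not carry over. Pictures are saved under pics/ and viewed, at most 11 in all, crops included, and the job is handed in when it is done.

Besides the shell and the picture viewer there is one more tool, called after "Call:" by a JSON object that holds its "fn" and its "kwargs". play_rows: Moves the arm, as the interface text tells. Its arguments: {"type":"object","properties":{"steps":{"type":"array"},"grip_force":{"type":"number"}},"required":["steps"]}

```bash
mkdir -p pics
cat > h.py <<'E'
import numpy as np, cv2
from rig import r, vision
def cal(c):
    k=vision.calibration(c); return np.array(k["mtx"]),np.array(k["extrinsics"])
def px2w(c,uv,d):
    K,E=cal(c); p=np.linalg.inv(K)@[uv[0],uv[1],1]*d; return (E@[*p,1])[:3]
def w2px(c,p):
    K,E=cal(c); q=np.linalg.inv(E)@[*p,1]; q=K@q[:3]; return q[:2]/q[2]
def ray(c,uv):
    K,E=cal(c); d=E[:3,:3]@(np.linalg.inv(K)@[uv[0],uv[1],1]); return E[:3,3],d
def atz(c,uv,z):
    o,d=ray(c,uv); return o+d*(z-o[2])/d[2]
def tri(u1,u2,c1="side",c2="top"):
    A=[];b=[]
    for c,u in((c1,u1),(c2,u2)):
        o,d=ray(c,u); d=d/np.linalg.norm(d); P=np.eye(3)-np.outer(d,d); A.append(P); b.append(P@o)
    return np.linalg.solve(sum(A),sum(b))
def save(n,im): cv2.imwrite("pics/"+n,cv2.cvtColor(im,cv2.COLOR_RGB2BGR))
E
python3 - <<'E'
from h import *
np.set_printoptions(precision=1,suppress=True)
s=r.sense(); print(s["clock"],s["eef_pos"],s["tcp_rot"],s["opening"])
for c in("side","top"):
    im,d=vision.grab_frame(c); save(c+"0.png",im); np.save(c+"0.npy",d)
    print(c,cal(c)[1])
    for t in("collar_top","post_top","leg_mark","lever_tip","leg","stand"):
        for x in vision.landmark_of(c,t)[:2]:
            u=np.array(x["uv"]); j=tuple(np.clip(u.astype(int),0,[639,399])[::-1]); print(t,round(x["conf"],2),u,px2w(c,u,d[j]))
E
```

```text
0.0 [140.4 608.5 230.6] [-3.1  0.   2.9] 1.0001367821798817
side [[   0.9   -0.3    0.4 -116.4]
 [  -0.5   -0.6    0.7 -991.3]
 [  -0.    -0.8   -0.7 1080.9]
 [   0.     0.     0.     1. ]]
collar_top 0.5 [331.8 215.6] [495.6 -32.9   8.7]
post_top 0.84 [327.8 222.6] [436.8 -98.   53.7]
lever_tip 0.52 [393.  296.7] [ 459.3 -464.6   16.9]
leg 0.73 [328.6 187.6] [ 436.8 -101.   225.4]
stand 0.7 [328.1 232.5] [ 421.2 -125.9   33.4]
top [[  -0.1   -1.     0.2  191.3]
 [  -1.     0.1   -0.    11.9]
 [  -0.    -0.2   -1.  1357.6]
 [   0.     0.     0.     1. ]]
collar_top 0.68 [337.9 199.5] [431.8 -84.4  70.6]
collar_top 0.56 [421.1 213. ] [ 355.9 -327.1   59.9]
post_top 0.75 [346.9 200.5] [ 436.6 -117.     5.6]
lever_tip 0.58 [355.3 181.6] [ 493.6 -153.5    4.4]
leg 0.49 [336.4 187.5] [438.1 -74.8 214.2]
stand 0.94 [331.  199.8] [433.3 -63.5  74.5]
stand 0.35 [421.5 213.9] [ 353.1 -327.9   59.4]
```

Run:
```python
import cv2
a=cv2.imread("pics/side0.png")[110:290,230:430]; b=cv2.imread("pics/top0.png")[120:280,240:440]
cv2.imwrite("pics/sideC.png",cv2.resize(a,None,fx=3.3,fy=3.3,interpolation=2)); cv2.imwrite("pics/topC.png",cv2.resize(b,None,fx=3.5,fy=3.5,interpolation=2))
```

```text
(no output)
```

View pics/sideC.png

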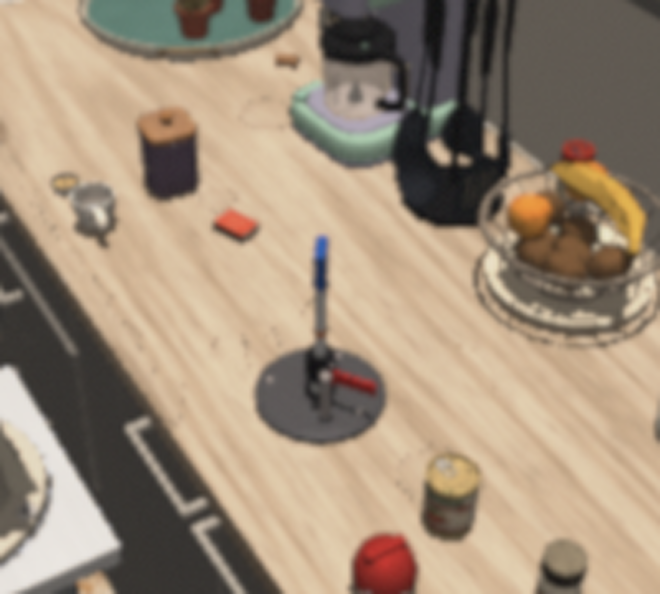

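View pics/topC.png

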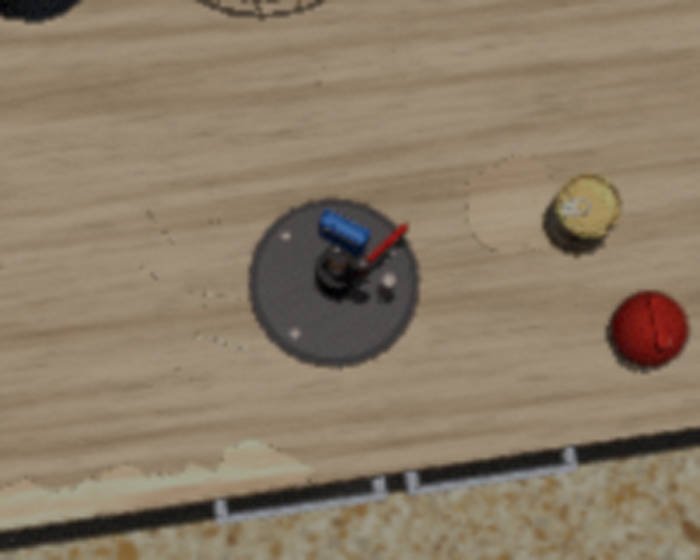

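View pics/top0.png

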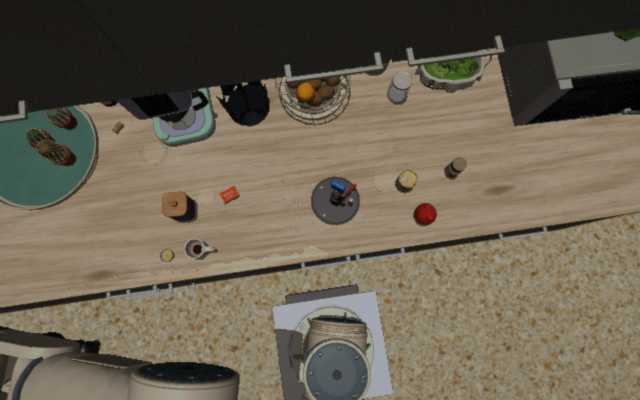

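View pics/side0.png

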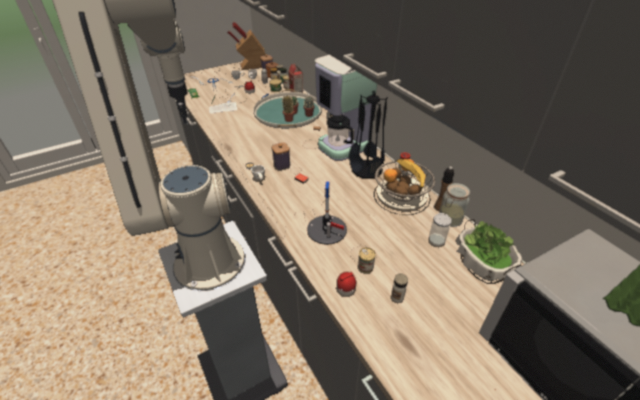

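The pictures show the stand: the side view has the blue head at about (327,188), the orange band near (327,212) and the red lever open to the right. In the top view the disc is at about (335,200), with the head long-axis slanted and the lever at (355,182). Next I measure them at sub-pixel level.

```bash
cat > meas.py <<'E'
from h import *
def wcent(im,mask,w): 
    v,u=np.nonzero(mask); ww=w[mask]; return np.array([(u*ww).sum(),(v*ww).sum()])/ww.sum()
E
python3 - <<'E'
from h import *
np.set_printoptions(precision=1,suppress=True,linewidth=150)
ims={}
for c in("side","top"):
    im=cv2.cvtColor(cv2.imread(f"pics/{c}0.png"),cv2.COLOR_BGR2RGB).astype(int); ims[c]=im; d=np.load(c+"0.npy"); 
    vision.grab_frame(c)
    print(c,"f",cal(c)[0][0,0])
    x=vision.cut_out(c,"stand")
    m=x[0]["region"].astype(np.uint8); cs=max(cv2.findContours(m,0,1)[0],key=len)
    # project contour to z=12 plane, circle fit via ellipse
    hull=cv2.convexHull(cs)[:,0]; P=np.array([atz(c,p,12)[:2] for p in hull])
    A=np.c_[2*P,np.ones(len(P))]
    for _ in range(5):
        s=np.linalg.lstsq(A,(P**2).sum(1),rcond=None)[0]; R=np.sqrt(s[2]+s[:2]@s[:2]); e=abs(np.hypot(*(P-s[:2]).T)-R); k=e<np.median(e)*2.5+.5; A,P=A[k],P[k]
    print("stand c",s[:2],"R",R,len(P))
    b=(im[...,2]-im[...,0]>50)&(im[...,2]>90); b[:150]=0;b[230:]=0;b[:,:310]=0;b[:,360:]=0
    v,u=np.nonzero(b); print("blue",len(u),u.mean(),v.mean(),u.min(),u.max(),v.min(),v.max())
    W=np.array([px2w(c,(a,bb),d[bb,a]) for a,bb in zip(u,v)]); print("blue world med",np.median(W,0),W.min(0),W.max(0))
    if c=="top":
        W=np.array([atz(c,(a,bb),np.percentile(W[:,2],80))[:2] for a,bb in zip(u,v)]); e,V=np.linalg.eigh(np.cov(W.T)); print("ax",V[:,1],np.arctan2(*V[::-1,1]),np.sqrt(e*12),W.mean(0))
for t in ("leg",):
    for x in vision.cut_out("side",t): print(x["conf"],x["uv"],x["region"].sum())
im=ims["side"]
for v in range(178,228): print(v,[tuple(int(q) for q in im[v,u]) for u in range(324,331)])
E
```

```text
side f 390.34820958890924
stand c [488.8  11.6] R 171.97679107593956 14
blue 18 326.94444444444446 184.88888888888889 326 328 182 188
blue world med [440.1 -85.3 225.7] [428.6 -99.4 218.3] [449.8 -72.1 230. ]
top f 435.2098073595056
stand c [441.5 -79.1] R 76.19950578299381 27
blue 67 338.25373134328356 184.52238805970148 332 345 180 189
blue world med [442.6 -80.1 226.6] [429.7 -97.2 221.9] [457.1 -64.4 232.7]
ax [0.6 0.8] 0.915628049224765 [13.  37.5] [442.3 -79.9]
0.51 [327.4, 198.5] 152
178 [(220, 197, 166), (219, 195, 164), (217, 193, 163), (217, 193, 163), (218, 194, 165), (219, 197, 167), (222, 200, 170)]
179 [(221, 198, 168), (219, 196, 167), (217, 193, 164), (217, 193, 163), (216, 193, 163), (217, 193, 163), (219, 196, 167)]
180 [(221, 200, 169), (218, 196, 168), (211, 187, 165), (207, 184, 166), (208, 185, 165), (213, 188, 163), (216, 192, 163)]
181 [(219, 196, 168), (203, 183, 165), (174, 162, 168), (156, 149, 171), (164, 155, 170), (192, 173, 162), (212, 186, 160)]
182 [(215, 192, 166), (179, 165, 162), (125, 130, 167), (93, 113, 174), (110, 120, 169), (163, 151, 156), (2
[... 4495 characters left out ...]
(46, 43, 42), (59, 54, 52), (66, 57, 55), (81, 67, 66)]
222 [(21, 21, 20), (26, 24, 25), (50, 48, 45), (90, 82, 79), (111, 101, 97), (106, 90, 87), (97, 67, 64)]
223 [(22, 22, 24), (28, 26, 26), (69, 63, 60), (124, 114, 108), (151, 138, 131), (142, 125, 119), (117, 86, 82)]
224 [(28, 26, 27), (28, 28, 29), (67, 62, 59), (120, 110, 105), (148, 135, 128), (137, 122, 115), (111, 82, 78)]
225 [(43, 42, 42), (42, 40, 40), (57, 53, 52), (93, 86, 82), (114, 104, 100), (107, 94, 90), (92, 63, 60)]
226 [(63, 61, 60), (67, 66, 63), (67, 63, 62), (77, 73, 70), (87, 79, 76), (83, 73, 71), (75, 53, 52)]
227 [(71, 69, 67), (82, 80, 77), (79, 76, 73), (78, 73, 71), (80, 75, 72), (76, 70, 67), (63, 53, 52)]
```

Run:
```python
from h import *
np.set_printoptions(precision=2,suppress=True,linewidth=150)
im=cv2.cvtColor(cv2.imread("pics/side0.png"),cv2.COLOR_BGR2RGB).astype(float)
C=np.array([442,-79.5]); o=cal("side")[1][:3,3]; n=(o[:2]-C)/np.hypot(*(o[:2]-C)); print("to cam",n)
for z in (70,80,100,110,120,130,180,200,250): print(z,w2px("side",[*C,z]),w2px("side",[*(C+7*n),z]))
print("collar back/front rim",w2px("side",[*(C-18*n),70]),w2px("side",[*(C+18*n),70]))
print("disc back/front",w2px("side",[*(C-78*n),12]),w2px("side",[*(C+78*n),12]))
t=np.array([-n[1],n[0]])
print("disc l/r",w2px("side",[*(C-78*t),12]),w2px("side",[*(C+78*t),12]))
col=im[:,325:330].mean(1)
s=(im[:,326:329,0]-im[:,326:329,2]).mean(1); print("orange",s[206:217], (s[208:215]-9).clip(0)@np.arange(208,215)/(s[208:215]-9).clip(0).sum())
# disc edges
g=im.sum(2)/3
print("col327 rows 205..270",g[225:262,327].round()); print("row231",g[231,300:315].round(),g[231,340:355].round())
tp=cv2.cvtColor(cv2.imread("pics/top0.png"),cv2.COLOR_BGR2RGB)
for uv in ((350.9,200.2),): 
  p=atz("top",uv,80); print("post",p,p[:2]-C,np.hypot(*(p[:2]-C)), w2px("side",p))
```

```text
to cam [-0.52 -0.85]
70 [326.46 216.05] [326.45 217.33]
80 [326.47 214.11] [326.46 215.39]
100 [326.5  210.18] [326.49 211.46]
110 [326.51 208.18] [326.5  209.46]
120 [326.52 206.17] [326.51 207.45]
130 [326.53 204.14] [326.53 205.41]
180 [326.6 193.7] [326.59 194.97]
200 [326.62 189.39] [326.62 190.65]
250 [326.69 178.24] [326.69 179.49]
collar back/front rim [326.48 212.79] [326.44 219.37]
disc back/front [326.48 213.2 ] [326.3  241.87]
disc l/r [306.21 226.81] [346.62 227.14]
orange [16.   15.67 16.33 19.33 34.33 44.33 32.   19.33 11.67  7.33  4.67] 210.85714285714283
col327 rows 205..270 [ 87.  73.  74.  74.  69.  65.  66.  66.  68.  74.  76.  70.  69.  81.  89.  93.  98.  95.  79.  98. 152. 181. 190. 191. 191. 190. 190. 190. 190.
 190. 190. 191. 194. 197. 199. 200. 198.]
row231 [191. 192. 196. 200. 201. 199. 183. 138.  97.  89.  89.  90.  90.  91.  90.] [ 90.  89.  89.  88.  88.  88. 110. 149. 165. 165. 164. 164. 166. 169. 174.]
post [ 422.26 -121.85   80.  ] [-19.74 -42.35] 46.72283597871872 [327.86 222.8 ]
```

```bash
cat >> h.py <<'E'
from scipy.spatial.transform import Rotation as Ro
def plan(target,axis_ang=None):
    s=r.sense(); R=Ro.from_euler("xyz",s["tcp_rot"]).as_matrix(); p=np.array(s["eef_pos"])
    print("clock",round(s["clock"],2),"tcp",p,"q",np.array(s["qpos"]).round(2),"F",np.array(s["contact_force"]).round(1),"T",np.array(s["wrist_torque"]).round(2),"open",round(s["opening"],3),"grasp",s["grasp_force"])
    print("R",R.round(3).tolist()); print("delta cm tool",(R.T@(np.array(target)-p)/10).round(2))
    if axis_ang is not None:
        a=np.arctan2(R[1,0],R[0,0]); d=-(axis_ang-a); print("yaw so tool x along head x:",[(round((d+k*np.pi),3)) for k in(-2,-1,0,1,2)])
E
python3 -c "
from h import *
plan([442,-79.5,285],0.916)"
```

```text
clock 0.95 tcp [140.52884899 609.01717228 231.29855659] q [ 1.34  0.35  1.63  0.    1.16 -0.  ] F [0.2 0.1 0.1] T [-0.01  0.03  0.01] open 1.0 grasp 0.0
R [[-0.974, 0.225, -0.0], [0.225, 0.974, 0.0], [0.0, 0.0, -1.0]]
delta cm tool [-44.86 -60.31  -5.37]
yaw so tool x along head x: [np.float64(-4.284), np.float64(-1.143), np.float64(1.999), np.float64(5.14), np.float64(8.282)]
```

Call:
{"fn": "play_rows", "kwargs": {"steps": [{"delta_pos": [-2.5, -3.5, -2.0], "yaw": 0.12, "jaw": 100}, {"delta_pos": [-5.2, -7.0, -4.0], "yaw": 0.25, "jaw": 100}, {"delta_pos": [-8.0, -10.8, -5.4], "yaw": 0.38, "jaw": 100}, {"delta_pos": [-10.8, -14.5, -5.4], "yaw": 0.5, "jaw": 100}, {"delta_pos": [-13.5, -18.2, -5.4], "yaw": 0.63, "jaw": 100}, {"delta_pos": [-16.2, -21.8, -5.4], "yaw": 0.75, "jaw": 100}, {"delta_pos": [-19.0, -25.5, -5.4], "yaw": 0.88, "jaw": 100}, {"delta_pos": [-21.7, -29.2, -5.4], "yaw": 1.0, "jaw": 100}]}}

```text
clock: 1.75
eef_pos: [286.7, 274.1, 285.6]
tcp_rot: [3.141, -0.0, 1.91]
contact_force: [1.2, 0.5, 1.3]
opening: 1.001
grasp_force: 0.0
```

```bash
python3 -c "
from h import *
plan([442,-79.5,285],0.916)"
```

```text
clock 1.75 tcp [286.69894267 274.07516477 285.55621414] q [ 0.76 -0.08  2.02 -0.    1.2   0.42] F [1.2 0.5 1.3] T [-0.01 -0.02 -0.01] open 1.001 grasp 0.0
R [[-0.333, 0.943, 0.001], [0.943, 0.333, 0.001], [0.0, 0.001, -1.0]]
delta cm tool [-38.51   2.88   0.05]
yaw so tool x along head x: [np.float64(-5.289), np.float64(-2.147), np.float64(0.994), np.float64(4.136), np.float64(7.277)]
```

Call:
{"fn": "play_rows", "kwargs": {"steps": [{"delta_pos": [-4.8, 0.4, 0], "yaw": 0.13, "jaw": 100}, {"delta_pos": [-9.6, 0.7, 0], "yaw": 0.26, "jaw": 100}, {"delta_pos": [-14.4, 1.1, 0], "yaw": 0.39, "jaw": 100}, {"delta_pos": [-19.2, 1.4, 0], "yaw": 0.52, "jaw": 100}, {"delta_pos": [-24.0, 1.8, 0], "yaw": 0.65, "jaw": 100}, {"delta_pos": [-29.0, 2.2, 0], "yaw": 0.78, "jaw": 100}, {"delta_pos": [-34.0, 2.5, 0], "yaw": 0.9, "jaw": 100}, {"delta_pos": [-38.5, 2.9, 0], "yaw": 0.99, "jaw": 100}]}}

```text
clock: 2.55
eef_pos: [443.9, -79.5, 285.6]
tcp_rot: [3.141, -0.0, 0.919]
contact_force: [0.7, 0.9, 0.6]
opening: 1.006
grasp_force: 0.0
```

```bash
python3 -c "
from h import *
plan([442,-79.5,184],0.916)
im,d=vision.grab_frame('top'); save('t1.png',cv2.resize(im[120:280,240:440],None,fx=3.5,fy=3.5,interpolation=2))"
```

```text
clock 2.55 tcp [443.9393386  -79.46615602 285.59509867] q [-0.18  0.02  1.92 -0.    1.2   0.47] F [0.7 0.9 0.6] T [ 0.04 -0.04  0.02] open 1.006 grasp 0.0
R [[0.606, 0.795, 0.001], [0.795, -0.606, -0.0], [0.0, 0.001, -1.0]]
delta cm tool [-0.12 -0.16 10.16]
yaw so tool x along head x: [np.float64(-6.28), np.float64(-3.138), np.float64(0.003), np.float64(3.145), np.float64(6.286)]
```

View pics/t1.png

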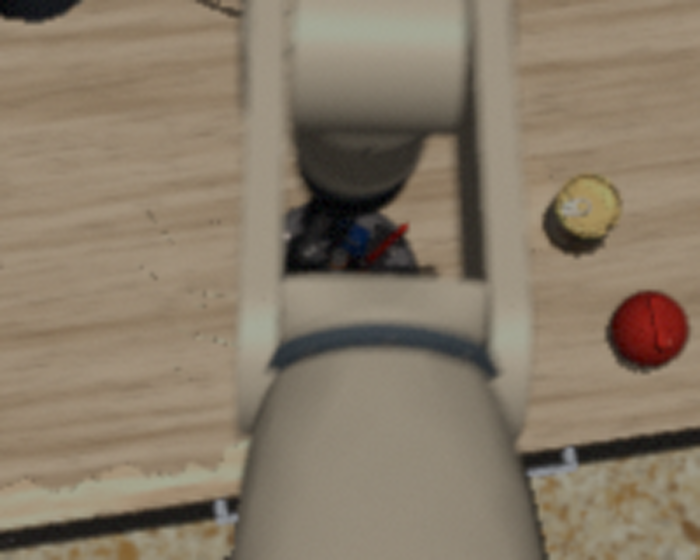

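The arm is centred above the stand, with the head (352,238 in the crop) under the gripper and the lever still visible at (390,240). I descend and close.

Call:
{"fn": "play_rows", "kwargs": {"steps": [{"delta_pos": [-0.1, -0.2, 3], "yaw": 0, "jaw": 100}, {"delta_pos": [-0.1, -0.2, 6], "yaw": 0, "jaw": 100}, {"delta_pos": [-0.1, -0.2, 8.5], "yaw": 0, "jaw": 100}, {"delta_pos": [-0.1, -0.2, 10.0], "yaw": 0, "jaw": 100}, {"delta_pos": [-0.1, -0.2, 10.0], "yaw": 0, "jaw": 50}, {"delta_pos": [-0.1, -0.2, 10.0], "yaw": 0, "jaw": 25}, {"delta_pos": [-0.1, -0.2, 10.0], "yaw": 0, "jaw": 0}, {"delta_pos": [-0.1, -0.2, 10.0], "yaw": 0, "jaw": 0}], "grip_force": 50}}

```text
clock: 3.4
eef_pos: [442.0, -76.7, 186.3]
tcp_rot: [3.14, -0.001, 0.925]
contact_force: [-0.5, -0.2, -1.0]
opening: 0.328
grasp_force: 0.0
```

Call:
{"fn": "play_rows", "kwargs": {"steps": [{"delta_pos": [0, 0, 0], "yaw": 0, "jaw": 0}, {"delta_pos": [0, 0, 0], "yaw": 0, "jaw": 0}, {"delta_pos": [0, 0, 0], "yaw": 0, "jaw": 0}, {"delta_pos": [0, 0, 0], "yaw": 0, "jaw": 0}, {"delta_pos": [0, 0, 0], "yaw": 0, "jaw": 0}, {"delta_pos": [0, 0, 0], "yaw": 0, "jaw": 0}, {"delta_pos": [0, 0, 0], "yaw": 0, "jaw": 0}, {"delta_pos": [0, 0, 0], "yaw": 0, "jaw": 0}], "grip_force": 50}}

```text
clock: 4.2
eef_pos: [444.0, -78.2, 186.8]
tcp_rot: [3.135, -0.001, 0.925]
contact_force: [6.7, -9.5, -0.2]
opening: 0.16
grasp_force: 52.9
```

```bash
cat >> h.py <<'E'
def orange():
    im,_=vision.grab_frame("side"); im=im.astype(float)
    s=(im[:,326:329,0]-im[:,326:329,2]).mean(1)
    print("s",dict(zip(range(204,222),s[204:222].round(0))))
    return im
E
python3 -c "
from h import *
plan([442,-79.5,184])
im=orange(); save('s1.png',cv2.resize(im[140:260,270:390].astype(np.uint8),None,fx=5,fy=5,interpolation=2))"
```

```text
clock 4.2 tcp [444.04535864 -78.1725117  186.7562821 ] q [-0.18  0.13  2.04 -0.    0.96  0.47] F [ 6.7 -9.5 -0.2] T [-0.96 -0.66  0.1 ] open 0.16 grasp 52.89982080459595
R [[0.602, 0.799, 0.006], [0.799, -0.602, -0.003], [0.001, 0.007, -1.0]]
delta cm tool [-0.23 -0.09  0.27]
s {204: np.float64(17.0), 205: np.float64(17.0), 206: np.float64(16.0), 207: np.float64(17.0), 208: np.float64(17.0), 209: np.float64(21.0), 210: np.float64(35.0), 211: np.float64(46.0), 212: np.float64(33.0), 213: np.float64(20.0), 214: np.float64(12.0), 215: np.float64(7.0), 216: np.float64(5.0), 217: np.float64(4.0), 218: np.float64(2.0), 219: np.float64(1.0), 220: np.float64(0.0), 221: np.float64(1.0)}
```

View pics/s1.png

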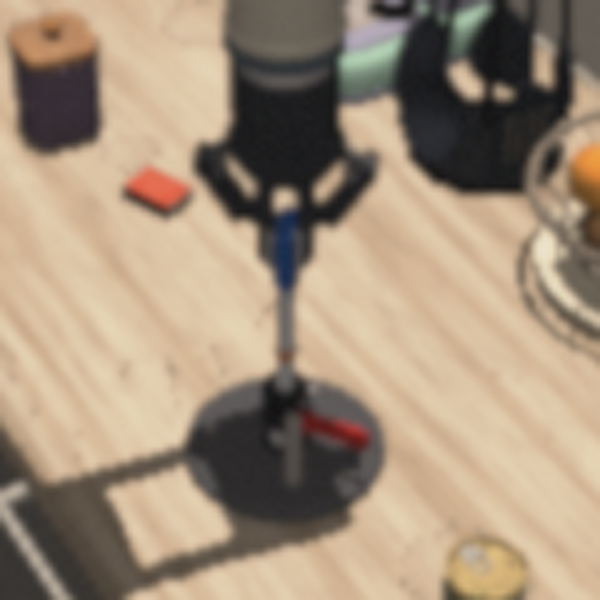

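The head is gripped (52.9 N, opening 13.6 mm). In the crop the lever is still open at (335,428) and the band sits at about (286,354). I push down most of the way.

Call:
{"fn": "play_rows", "kwargs": {"steps": [{"delta_pos": [0, 0.1, 0.4], "yaw": 0, "jaw": 0}, {"delta_pos": [0, 0.15, 0.9], "yaw": 0, "jaw": 0}, {"delta_pos": [0, 0.15, 1.4], "yaw": 0, "jaw": 0}, {"delta_pos": [0, 0.15, 1.9], "yaw": 0, "jaw": 0}, {"delta_pos": [0, 0.15, 2.4], "yaw": 0, "jaw": 0}, {"delta_pos": [0, 0.15, 2.8], "yaw": 0, "jaw": 0}, {"delta_pos": [0, 0.15, 2.8], "yaw": 0, "jaw": 0}, {"delta_pos": [0, 0.15, 2.8], "yaw": 0, "jaw": 0}], "grip_force": 60}}

```text
clock: 5.05
eef_pos: [444.2, -78.4, 157.9]
tcp_rot: [3.138, -0.001, 0.925]
contact_force: [5.5, -6.4, -4.6]
opening: 0.155
grasp_force: 58.4
```

```bash
python3 -c "
from h import *
plan([442,-79.5,156])
im=orange(); save('s2.png',cv2.resize(im[170:245,300:360].astype(np.uint8),None,fx=8,fy=8,interpolation=0))
print(im[205:224,326:329].mean(1).round().astype(int).tolist())
print(vision.landmark_of('side','leg_mark'),vision.landmark_of('side','collar_top'))"
```

```text
clock 5.05 tcp [444.16605658 -78.35091338 157.90776206] q [-0.18  0.17  2.07 -0.    0.9   0.47] F [ 5.5 -6.4 -4.6] T [-0.56 -0.59 -0.02] open 0.155 grasp 58.38734686374664
R [[0.602, 0.799, 0.004], [0.799, -0.602, -0.002], [0.001, 0.004, -1.0]]
delta cm tool [-0.22 -0.1   0.19]
s {204: np.float64(7.0), 205: np.float64(15.0), 206: np.float64(17.0), 207: np.float64(17.0), 208: np.float64(16.0), 209: np.float64(16.0), 210: np.float64(16.0), 211: np.float64(17.0), 212: np.float64(17.0), 213: np.float64(16.0), 214: np.float64(12.0), 215: np.float64(15.0), 216: np.float64(32.0), 217: np.float64(42.0), 218: np.float64(29.0), 219: np.float64(8.0), 220: np.float64(1.0), 221: np.float64(2.0)}
[[120, 112, 105], [122, 114, 106], [122, 114, 105], [121, 113, 105], [120, 112, 105], [122, 115, 106], [124, 116, 108], [125, 117, 108], [122, 114, 106], [110, 104, 98], [99, 90, 84], [93, 70, 61], [80, 52, 38], [55, 35, 26], [31, 25, 23], [23, 23, 23], [28, 26, 26], [42, 39, 39], [57, 53, 51]]
[] [{'uv': [330.8, 217.4], 'conf': 0.58}]
```

View pics/s2.png

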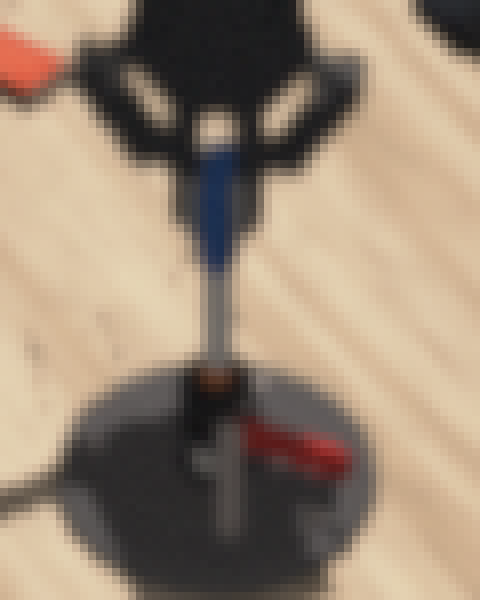

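The band's lower edge sits at row ~217.8, and the rod/collar edge is at ~217.9. That leaves it about 0.5–2 mm above the mark, with the lever still open. I push 1 mm more and start the clockwise turn.

Call:
{"fn": "play_rows", "kwargs": {"steps": [{"delta_pos": [0, 0.08, 0.1], "yaw": 0, "jaw": 0}, {"delta_pos": [0, 0.08, 0.1], "yaw": 0, "jaw": 0}, {"delta_pos": [0, 0.08, 0.1], "yaw": 0, "jaw": 0}, {"delta_pos": [0, 0.08, 0.1], "yaw": 0.06, "jaw": 0}, {"delta_pos": [0, 0.08, 0.1], "yaw": 0.14, "jaw": 0}, {"delta_pos": [0, 0.08, 0.1], "yaw": 0.22, "jaw": 0}, {"delta_pos": [0, 0.08, 0.1], "yaw": 0.28, "jaw": 0}, {"delta_pos": [0, 0.08, 0.1], "yaw": 0.3, "jaw": 0}], "grip_force": 70}}

```text
clock: 6.0
eef_pos: [444.6, -78.7, 157.0]
tcp_rot: [3.138, -0.002, 0.623]
contact_force: [5.5, -7.3, -0.9]
opening: 0.158
grasp_force: 68.7
```

```bash
python3 -c "
from h import *
plan([442,-79.5,156])
orange()
im,d=vision.grab_frame('top'); save('t2.png',cv2.resize(im[155:235,300:380],None,fx=6,fy=6,interpolation=2))"
```

```text
clock 6.0 tcp [444.59216145 -78.72135183 156.96935649] q [-0.18  0.18  2.07 -0.    0.9   0.77] F [ 5.5 -7.3 -0.9] T [-0.7  -0.54  0.01] open 0.158 grasp 68.73473525047302
R [[0.812, 0.583, 0.003], [0.583, -0.812, -0.002], [0.002, 0.003, -1.0]]
delta cm tool [-0.26 -0.09  0.1 ]
s {204: np.float64(8.0), 205: np.float64(16.0), 206: np.float64(17.0), 207: np.float64(17.0), 208: np.float64(16.0), 209: np.float64(15.0), 210: np.float64(16.0), 211: np.float64(17.0), 212: np.float64(17.0), 213: np.float64(15.0), 214: np.float64(13.0), 215: np.float64(17.0), 216: np.float64(34.0), 217: np.float64(49.0), 218: np.float64(38.0), 219: np.float64(12.0), 220: np.float64(2.0), 221: np.float64(2.0)}
```

View pics/t2.png

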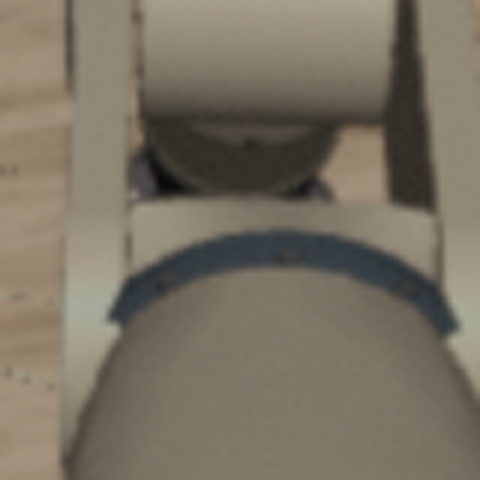

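The top view is now occluded by the arm, so I rely on the side camera. The band is still at the mark. I continue turning.

Call:
{"fn": "play_rows", "kwargs": {"steps": [{"delta_pos": [0, 0, 0], "yaw": 0.08, "jaw": 0}, {"delta_pos": [0, 0, 0], "yaw": 0.16, "jaw": 0}, {"delta_pos": [0, 0, 0], "yaw": 0.24, "jaw": 0}, {"delta_pos": [0, 0, 0], "yaw": 0.32, "jaw": 0}, {"delta_pos": [0, 0, 0], "yaw": 0.4, "jaw": 0}, {"delta_pos": [0, 0, 0], "yaw": 0.48, "jaw": 0}, {"delta_pos": [0, 0, 0], "yaw": 0.55, "jaw": 0}, {"delta_pos": [0, 0, 0], "yaw": 0.6, "jaw": 0}], "grip_force": 70}}

```text
clock: 6.9
eef_pos: [445.0, -79.6, 157.0]
tcp_rot: [3.138, -0.004, 0.023]
contact_force: [5.8, -11.9, -2.4]
opening: 0.159
grasp_force: 68.5
```

```bash
python3 -c "
from h import *
np.set_printoptions(precision=1,suppress=True)
plan([442,-79.5,156])
C=np.array([442,-79.5])
t=atz('top',(356,184.6),62)[:2];p=atz('top',(345.7,194.9),62)[:2]
f=lambda v:np.arctan2(v[1],v[0]).round(3)
print('start tip',t-C,'root',p-C,np.hypot(*(p-C)),np.hypot(*(t-C)),'dir',f(t-p),'root ang',f(p-C),'post ang',f(np.array([-19.7,-42.4])))
im=orange(); save('s3.png',cv2.resize(im[170:245,300:360].astype(np.uint8),None,fx=8,fy=8,interpolation=2))"
```

```text
clock 6.9 tcp [445.  -79.6 157. ] q [-0.2  0.2  2.1 -0.   0.9  1.4] F [  5.8 -11.9  -2.4] T [-1.6 -0.8  0.1] open 0.159 grasp 68.46781253814697
R [[1.0, 0.023, 0.004], [0.023, -1.0, -0.003], [0.004, 0.003, -1.0]]
delta cm tool [-0.3 -0.   0.1]
start tip [ 29.1 -67.5] root [  2.  -31.3] 31.328947195191546 73.5212665229829 dir -0.929 root ang -1.506 post ang -2.006
s {204: np.float64(16.0), 205: np.float64(17.0), 206: np.float64(16.0), 207: np.float64(16.0), 208: np.float64(16.0), 209: np.float64(15.0), 210: np.float64(16.0), 211: np.float64(16.0), 212: np.float64(17.0), 213: np.float64(15.0), 214: np.float64(13.0), 215: np.float64(16.0), 216: np.float64(34.0), 217: np.float64(48.0), 218: np.float64(39.0), 219: np.float64(13.0), 220: np.float64(1.0), 221: np.float64(3.0)}
```

View pics/s3.png

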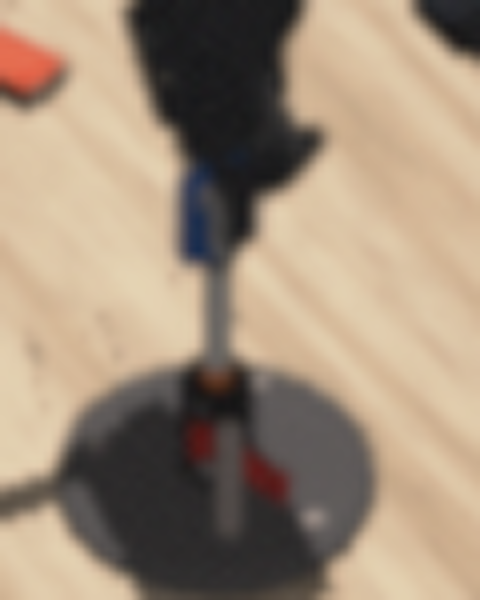

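The lever now runs against the post and is partly closed. It shows red at (200,440) and (268,478) on either side of the post. I go on turning.

Call:
{"fn": "play_rows", "kwargs": {"steps": [{"delta_pos": [0, 0, 0], "yaw": 0.06, "jaw": 0}, {"delta_pos": [0, 0, 0], "yaw": 0.12, "jaw": 0}, {"delta_pos": [0, 0, 0], "yaw": 0.18, "jaw": 0}, {"delta_pos": [0, 0, 0], "yaw": 0.24, "jaw": 0}, {"delta_pos": [0, 0, 0], "yaw": 0.28, "jaw": 0}, {"delta_pos": [0, 0, 0], "yaw": 0.3, "jaw": 0}, {"delta_pos": [0, 0, 0], "yaw": 0.3, "jaw": 0}, {"delta_pos": [0, 0, 0], "yaw": 0.3, "jaw": 0}], "grip_force": 70}}

```text
clock: 7.75
eef_pos: [444.9, -80.0, 157.0]
tcp_rot: [3.139, -0.005, -0.274]
contact_force: [4.9, -16.2, -3.6]
opening: 0.153
grasp_force: 68.4
```

```bash
python3 -c "
from h import *
plan([442,-79.5,156])
im=orange(); save('s4.png',cv2.resize(im[200:245,300:360].astype(np.uint8),None,fx=10,fy=10,interpolation=2))"
```

```text
clock 7.75 tcp [444.92211812 -80.04467512 156.9824151 ] q [-0.18  0.18  2.07 -0.    0.89  1.67] F [  4.9 -16.2  -3.6] T [-2.11 -0.77  0.  ] open 0.153 grasp 68.42968225479126
R [[0.963, -0.271, 0.004], [-0.271, -0.963, -0.004], [0.005, 0.003, -1.0]]
delta cm tool [-0.3   0.03  0.1 ]
s {204: np.float64(16.0), 205: np.float64(17.0), 206: np.float64(17.0), 207: np.float64(17.0), 208: np.float64(16.0), 209: np.float64(15.0), 210: np.float64(15.0), 211: np.float64(17.0), 212: np.float64(16.0), 213: np.float64(15.0), 214: np.float64(12.0), 215: np.float64(14.0), 216: np.float64(31.0), 217: np.float64(48.0), 218: np.float64(39.0), 219: np.float64(13.0), 220: np.float64(0.0), 221: np.float64(2.0)}
```

View pics/s4.png

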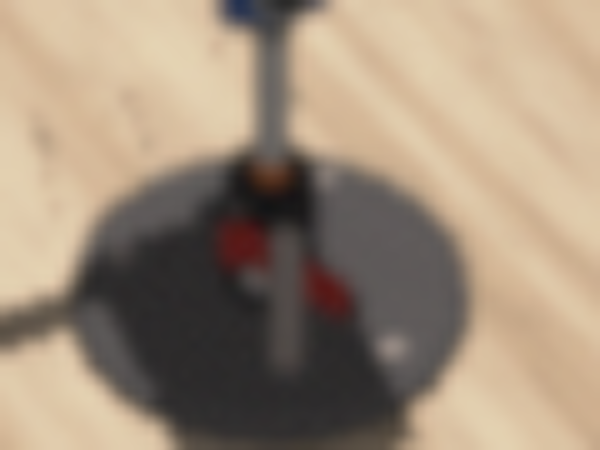

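Not yet closed. I fit the column angle with the lever/post geometry against the three pictures.

```bash
python3 -c "
from h import *
from scipy.optimize import brentq
C=np.array([443.,-79.5]); pa=np.arctan2(-42.35,-20.7); post=46*np.array([np.cos(pa),np.sin(pa)])
def geom(col,lev=None):
    th=pa-(col-0.645); pin=24*np.array([np.cos(th),np.sin(th)])
    def dist(l):
        d=np.array([np.cos(th+np.pi/2-l),np.sin(th+np.pi/2-l)]); v=post-pin; return d[0]*v[1]-d[1]*v[0]
    if lev is None: lev=brentq(lambda l:dist(l)+8.5,-.5,1.3)
    d=np.array([np.cos(th+np.pi/2-lev),np.sin(th+np.pi/2-lev)]); return lev,pin,pin+53*d
for c0 in (0,.1,.2,.3,.4):
    print('start col',c0)
    for tot in (.9,1.2):
        l,p,t=geom(c0+tot); print('  tot',tot,'lever',round(l,2),'tip side px z62/z44',w2px('side',[*(C+t),62]).round(1),w2px('side',[*(C+t),44]).round(1),'pin z62',w2px('side',[*(C+p),62]).round(1))
    for L in(1.0,1.15,1.3):
        l,p,t=geom(c0,L); print('  start L',L,'top tip',w2px('top',[*(C+t),62]).round(1),'pin',w2px('top',[*(C+p),62]).round(1),'side tip62',w2px('side',[*(C+t),62]).round(1))
im,_=vision.grab_frame('side')
for n in ('side0',):
    a=cv2.cvtColor(cv2.imread('pics/side0.png'),4).astype(int); 
for a in (a,im.astype(int)):
    m=(a[...,0]-a[...,1]>25)&(a[...,0]-a[...,2]>25); m[:219]=0;m[240:]=0;m[:,:318]=0;m[:,350:]=0; v,u=np.nonzero(m); print('red u',u.min(),u.max(),'at max v',v[u==u.max()],'at min v',v[u==u.min()])
b=cv2.cvtColor(cv2.imread('pics/top0.png'),4).astype(int); m=(b[...,0]-b[...,1]>40); m[:178]=0;m[205:]=0;m[:,:335]=0;m[:,362:]=0; v,u=np.nonzero(m); print('top red',list(zip(u,v)))
"
```

```text
start col 0
  tot 0.9 lever 0.69 tip side px z62/z44 [335.2 229.5] [335.1 233. ] pin z62 [325.6 221.9]
  tot 1.2 lever 0.25 tip side px z62/z44 [334.6 228.1] [334.5 231.6] pin z62 [323.8 221.4]
  start L 1.0 top tip [353.5 180.8] pin [343.  194.1] side tip62 [344.8 223.5]
  start L 1.15 top tip [355.5 182.5] pin [343.  194.1] side tip62 [344.2 224.9]
  start L 1.3 top tip [357.1 184.4] pin [343.  194.1] side tip62 [343.2 226.2]
start col 0.1
  tot 0.9 lever 0.53 tip side px z62/z44 [335.2 229. ] [335.1 232.5] pin z62 [325.  221.8]
  tot 1.2 lever 0.14 tip side px z62/z44 [334.2 227.8] [334.1 231.2] pin z62 [323.2 221.2]
  start L 1.0 top tip [355.1 182.6] pin [343.2 194.9] side tip62 [343.9 224.7]
  start L 1.15 top tip [356.8 184.5] pin [343.2 194.9] side tip62 [343.1 226.1]
  start L 1.3 top tip [358.3 186.6] pin [343.2 194.9] side tip62 [341.9 227.3]
start col 0.2
  tot 0.9 lever 0.38 tip side px z62/z44 [335.  228.6] [334.9 232. ] pin z62 [324.4 221.6]
  tot 1.2 lever 0.03 tip side px z62/z44 [333.7 227.5] [333.6 230.9] pin z62 [322.7 221. ]
  start L 1.0 top tip [356.4 184.6] pi
[... 1815 characters left out ...]
.int64(350), np.int64(188)), (np.int64(351), np.int64(188)), (np.int64(352), np.int64(188)), (np.int64(353), np.int64(188)), (np.int64(349), np.int64(189)), (np.int64(350), np.int64(189)), (np.int64(351), np.int64(189)), (np.int64(352), np.int64(189)), (np.int64(348), np.int64(190)), (np.int64(349), np.int64(190)), (np.int64(350), np.int64(190)), (np.int64(347), np.int64(191)), (np.int64(348), np.int64(191)), (np.int64(349), np.int64(191)), (np.int64(346), np.int64(192)), (np.int64(347), np.int64(192)), (np.int64(348), np.int64(192)), (np.int64(345), np.int64(193)), (np.int64(346), np.int64(193)), (np.int64(347), np.int64(193)), (np.int64(345), np.int64(194)), (np.int64(346), np.int64(194))]
```

Start column is about 0.1–0.2 rad, so the lever now reads about 0.03–0.14. Another 0.12 rad should do, with a small relief of the side force.

Call:
{"fn": "play_rows", "kwargs": {"steps": [{"delta_pos": [0, 0.05, 0], "yaw": 0.03, "jaw": 0}, {"delta_pos": [0, 0.1, 0], "yaw": 0.06, "jaw": 0}, {"delta_pos": [0, 0.1, 0], "yaw": 0.09, "jaw": 0}, {"delta_pos": [0, 0.1, 0], "yaw": 0.12, "jaw": 0}, {"delta_pos": [0, 0.1, 0], "yaw": 0.12, "jaw": 0}, {"delta_pos": [0, 0.1, 0], "yaw": 0.12, "jaw": 0}, {"delta_pos": [0, 0.1, 0], "yaw": 0.12, "jaw": 0}, {"delta_pos": [0, 0.1, 0], "yaw": 0.12, "jaw": 0}], "grip_force": 70}}

```text
clock: 8.65
eef_pos: [444.8, -80.4, 157.0]
tcp_rot: [3.141, -0.005, -0.395]
contact_force: [6.5, -11.1, -3.9]
opening: 0.158
grasp_force: 68.5
```

```bash
python3 -c "
from h import *
plan([442,-79.5,156])
im=orange(); save('s5.png',cv2.resize(im[200:245,300:360].astype(np.uint8),None,fx=10,fy=10,interpolation=2))"
```

```text
clock 8.65 tcp [444.7897856  -80.40302444 156.98958282] q [-0.18  0.18  2.07 -0.    0.89  1.79] F [  6.5 -11.1  -3.9] T [-1.47 -0.88 -0.06] open 0.158 grasp 68.5084068775177
R [[0.923, -0.384, 0.004], [-0.384, -0.923, -0.003], [0.005, 0.001, -1.0]]
delta cm tool [-0.29  0.02  0.1 ]
s {204: np.float64(17.0), 205: np.float64(17.0), 206: np.float64(17.0), 207: np.float64(17.0), 208: np.float64(16.0), 209: np.float64(16.0), 210: np.float64(16.0), 211: np.float64(16.0), 212: np.float64(16.0), 213: np.float64(15.0), 214: np.float64(13.0), 215: np.float64(17.0), 216: np.float64(33.0), 217: np.float64(49.0), 218: np.float64(39.0), 219: np.float64(12.0), 220: np.float64(1.0), 221: np.float64(2.0)}
```

View pics/s5.png

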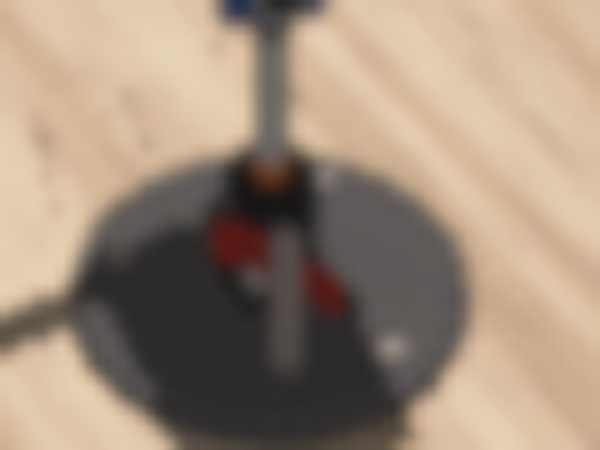

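The lever has moved further in: its right end is now at about (345,300). The band is unchanged. I add a small 0.05 rad nudge for margin, watching the torque.

Call:
{"fn": "play_rows", "kwargs": {"steps": [{"delta_pos": [0, 0, 0], "yaw": 0.01, "jaw": 0}, {"delta_pos": [0, 0, 0], "yaw": 0.02, "jaw": 0}, {"delta_pos": [0, 0, 0], "yaw": 0.03, "jaw": 0}, {"delta_pos": [0, 0, 0], "yaw": 0.04, "jaw": 0}, {"delta_pos": [0, 0, 0], "yaw": 0.05, "jaw": 0}, {"delta_pos": [0, 0, 0], "yaw": 0.05, "jaw": 0}, {"delta_pos": [0, 0, 0], "yaw": 0.05, "jaw": 0}, {"delta_pos": [0, 0, 0], "yaw": 0.05, "jaw": 0}], "grip_force": 70}}

```text
clock: 9.5
eef_pos: [444.8, -80.5, 157.0]
tcp_rot: [3.141, -0.005, -0.444]
contact_force: [6.3, -11.3, -3.1]
opening: 0.155
grasp_force: 68.5
```

```bash
python3 -c "
from h import *
plan([442,-79.5,156]); orange(); s=r.sense(); print(s['wrist_torque'])"
```

```text
clock 9.5 tcp [444.79254437 -80.47413265 156.98811133] q [-0.18  0.18  2.07 -0.    0.89  1.84] F [  6.3 -11.3  -3.1] T [-1.54 -0.86  0.02] open 0.155 grasp 68.50836396217346
R [[0.903, -0.43, 0.004], [-0.43, -0.903, -0.003], [0.005, 0.001, -1.0]]
delta cm tool [-0.29  0.03  0.1 ]
s {204: np.float64(16.0), 205: np.float64(17.0), 206: np.float64(17.0), 207: np.float64(17.0), 208: np.float64(16.0), 209: np.float64(15.0), 210: np.float64(16.0), 211: np.float64(16.0), 212: np.float64(17.0), 213: np.float64(16.0), 214: np.float64(12.0), 215: np.float64(14.0), 216: np.float64(32.0), 217: np.float64(48.0), 218: np.float64(39.0), 219: np.float64(13.0), 220: np.float64(1.0), 221: np.float64(2.0)}
[-1.5907751  -0.87970108  0.03306732]
```

```bash
python3 -c "
from h import *
print(r.sign_off())"
```

```text
the job is handed in; nothing more can be done
None
```

I pushed the leg to its mark while the lever was still open, turned it clockwise about 1.37 rad, and handed in still gripping it. By my camera and geometry estimates, the band's lower edge is within about 2 mm of the collar top and the lever is closed (within about 0.1 rad of 0). The sign-off gave no verdict.

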